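Seat the dough-roller spindle and lock it with its R-clip

ROBOT

A 6-joint arm with a two-finger parallel gripper is mounted at the origin on a cart in front of the work surface, level with it; the furniture and walls round the work are solid. World frame = base frame: x ahead of the robot, y to its left, z up, the work surface at z = 0. Lengths are in m, angles in rad, forces in N, time in s.
With the tool pointing down it reaches from about 0.4 to 0.825 m from the base axis. Payload 7 kg.
Tool frame: the origin (TCP) lies between the finger pads; the fingertips stand 11 mm ahead of it and the grasp point (between the pads) lies 8 mm behind it (ctrl.nose_length is the distance from the TCP to the fingertips, in m); z points along the fingers, y is the line along which they close (so a half turn about z gives the same grasp; the last joint's range is limited). The gripper opens to 85 mm and grips with 20 to 120 N. Pads are 22 mm wide; open, the fingers measure 114 mm over their backs; the gripper's body (76 mm by 85 mm) begins 54 mm behind the grasp point. The pads swing forward as they close: fully open they stand 13 mm farther back than shut.
Start: joints at [1.421, 0.359, 0.012, 0, -1.224, -0.288], TCP at [0.286, 0.611, 0.242] pointing down, gripper open.
Joint ranges: [-3.07, 3.07], [-1.43, 2.12], [-1.02, 1.25], [-3.03, 1.67], [-3.05, -0], [-3.03, 3.03]. Speed limits (rad/s): [2.39, 2.39, 3.01, 3.14, 3.14, 3.14].

INTERFACE

Orientations are given as a 3x3 rotation matrix whose columns are the frame's x, y, z axes.
In Python, from cell import ctrl gives the robot as it stands. The module is installed in compiled form; this text tells all that it offers.
- The arm moves only by the tool apply_moves, never from a script. Its argument "targets" is a list that holds one entry, the list of rows, each a list of 7 numbers: the shift along the world's x, y, z in mm, then the turn, a rotation vector about the world's x, y, z in degrees, then the opening, from 0 (shut) to 1 (fully open). A call has 1 to 5 rows; each row shifts and turns the commanded pose from where the row before left it; what a row does not reach is not made up. A row lasts 1/12 s, in which the tool goes at most 41.7 mm and 7.16 degrees, less where a joint would pass 70% of its speed; a pose out of reach is approached as far as the arm can. A call with a gripper value outside its range is refused whole. The fingers move at their own pace and stop on an object; "grip_force" is the grip in N (left out, the last holds). Time passes only in rows, so rows that do not move let the fingers close. It gives the time, the measured TCP pose, the force, the opening and the grip force at its end, in the units of the state.
- ctrl.get_obs(): the state, without advancing time (a new reading comes with each control period).
- ctrl.read_camera(name): name is "side" or "top"; returns (picture, depth): 384x512x3 uint8, red, green, blue; 384x512 float32, m along the optical axis (not along the pixel's ray), 0 where there is no reading.
- ctrl.camera_info(name): a dict with "K" (3x3 intrinsics, pixels), "distortion" ([k1, k2, p1, p2, k3] as OpenCV has them; the pictures are not rectified), "rvec" (rotation vector, rad) and "tvec" (3), from world to camera coordinates, as OpenCV has them. Camera axes: x right, y down, z forward; pixel columns grow to the right and rows downward; lengths in m; the calibration is good to about 2 mm. A picture is of the moment at which its call begins. camera_info takes no time and is no camera call.
- ctrl.close_job(): hands the job in; it is judged then, once.
The state is a dict: "time": time; "qpos": joint angles; "joint_velocities": joint speeds; "effort": joint torques, N m; "tcp_pos": TCP position; "ee_rot": TCP orientation; "contact_force": force on the tool from outside, world axes, zero at the start; "ft_torque": the same for the moment, N m; "width": finger opening in m; "finger_force": force on a finger pad.
Only numpy, scipy, OpenCV 4.12 (cv2) and the standard library are available. Lean on these libraries where they do the work, as an engineer would, in place of code of your own. Each camera call takes 0.05 s, during which the arm holds its last target. There are 200 camera calls.

TASK

Refit the dough-roller spindle after washing: push it by its wooden knob along the V-groove until its far end touches the blue end stop. Then press the R-clip, which stands started in the brass boss, straight down until it is fully home: straight leg right through the socket and the spindle, eye down on the boss, bent leg snapped round the socket tube. Let go of everything and do not disturb the timer, the glass mug or the pastry brush.

Things in the scene. Friction and masses are not known exactly. Their poses are not given: they have to be found in the camera images.
- mount: Spindle mount, fixed to the table, place and yaw vary. Blue base plate 200 x 90 x 12 mm (x -90 to 110); origin on its underside at table height; +x runs along the spindle from knob to end stop, z up. Spindle axis at y 0, z 62 mm. Grey V-block x -55 to 3, 60 mm wide, 59 mm high. Blue end stop plate 46 mm wide, 90 mm high, near face at x 80 mm.
- spindle (a joint): How far (m) the spindle is out from its stop: 0 = touching, starts 0.02 to 0.04. Slides along mount x, does not turn; about 3 N moves it, it stays where left. Grey rod, 22 mm diameter; its 9.6 mm upright cross-hole is under the boss hole only at 0; before that the clip stands on solid rod. At 0 the clip drops about 8 mm until its bent leg rests on the tube.
- knob_end (a point): Centre of the near end face (34 mm wide, flat) of the spindle's wooden knob (40 mm diameter, 25 mm long), on the spindle's axis, 62 mm above the table; at mount x = -0.090 m minus the spindle joint. Push here towards mount +x.
- r_clip: Steel R-clip, loose, 6 mm wire, 69 mm tall, 70 g. Origin at the lower tip of its straight leg, z up the leg, y towards the sprung bent leg (on mount +y). Starts in the boss hole, tip 73 mm above the table, leaning up to 0.2 rad. Pressing it home over the tube takes 4 to 15 N for about 12 mm, then it snaps down and stays. Fully home: eye on the boss, origin 40 mm above the table.
- clip_eye (a point): Top of the clip's round eye (20 mm in diameter, 6 mm thick along mount x), in the clip's frame at y = 7 mm, z = 69 mm. The point to press; 109 mm above the table when the clip is fully home, about 142 mm at the start.
- timer: Red and white kitchen timer, 66 x 66 x 46 mm, origin under its centre. Bystander, loose.
- glass_mug: Glass mug, 77 x 116 x 100 mm with its handle, origin at its underside. Bystander, loose.
- pastry_brush: Pastry brush, wooden handle, 34 x 205 x 14 mm, long along its y, lying on the table, origin under its centre. Bystander, loose.
- cross_hole (a point): Centre of the mouth of the upright hole (7.6 mm wide) in the brass guide boss: mount x 30, y 0, z 89 mm. The boss, 16 x 18 mm, sits on a steel socket tube round the spindle's axis: 34 mm diameter, x 15 to 45 mm, top at z 79 mm. The hole goes through boss and tube.
Things that resemble listed ones, but are neither listed nor needed, are in the scene too. Leave any pink look-alike of the mount alone.

How it is judged:
On the way, in this order (a step that is already met when the one before it is completed fails the run):
1. the spindle touches its end stop (value of joint spindle below 0.002 m), for 0.2 s.
2. the R-clip is fully home (z of r_clip in the frame of mount below 0.0425 m and horizontal distance between r_clip and cross_hole below 0.005 m), for 0.2 s.
At the end, for the whole second after the job is handed in: The spindle is within 3 mm of its end stop (within 2 mm before the clip is pressed); the clip's leg tip is below the cross-hole, within 5 mm of its axis and within 2.5 mm of fully home; the bent leg lies on the mount's +y side, the clip turned no more than 0.4 rad; the clip is at rest (all of step 2 and value of joint spindle below 0.003 m and angle between the y axis of r_clip and the y axis of mount, either way round below 0.4 rad and y of clip_eye in the frame of mount above 0 m and linear speed of r_clip below 0.02 m/s); the robot touches nothing.
It fails at once if a bystander is pushed more than 3 cm or tipped (distance of any of timer, glass_mug, pastry_brush from where it was at the start of the episode above 0.03 m or angle between any of glass_mug, timer's own z axis and vertical above 0.5 rad).
It also fails if it takes over 40 s, if anything falls off the work surface, if the arm or the gripper's body presses on something with over 40 N, if the wrist force passes 120 N, or if a joint passes its speed limit or range.

## Working session

There is one attempt and no reset: what is moved stays moved. The work goes in short steps, Python scripts to look and compute and a tool call to move; the robot and the scene stay as the last step left them, time stands still between calls to the robot, and variables do not carry over. Pictures are saved under pics/ and viewed, at most 10 in all, crops included, and the job is handed in when it is done.

Besides the shell and the picture viewer there is one more tool, called after "Emit:" as a command line: name --argument value ..., lists and objects as JSON in quotes. apply_moves: Moves the arm, as the interface text tells. Its arguments: {"type":"object","properties":{"targets":{"type":"array","items":{"type":"array","items":{"type":"array","items":{"type":"number"}}}},"grip_force":{"type":"number"}},"required":["targets"]}

```bash
mkdir -p pics; cat > h.py <<'E'
import numpy as np, cv2
from cell import ctrl
def cam(n):
    im,d=ctrl.read_camera(n); np.savez(f'{n}.npz',im=im,d=d); return im,d
def pts(n,uv,d):
    """pixels (N,2) + depth (N) -> world"""
    I=ctrl.camera_info(n);K=np.array(I['K'],float)
    p=cv2.undistortPoints(np.array(uv,float).reshape(-1,1,2),K,np.array(I['distortion'],float)).reshape(-1,2)
    c=np.c_[p,np.ones(len(p))]*np.array(d,float).reshape(-1,1)
    R=cv2.Rodrigues(np.array(I['rvec'],float))[0]
    return (c-np.array(I['tvec'],float).ravel())@R
def cloud(n):
    z=np.load(f'{n}.npz');d=z['d'];v,u=np.mgrid[:384,:512]
    P=pts(n,np.c_[u.ravel(),v.ravel()],d.ravel()).reshape(384,512,3);P[d==0]=np.nan
    return z['im'],P
def onplane(n,uv,h):
    a=pts(n,uv,np.full(len(uv),.1));b=pts(n,uv,np.full(len(uv),1.))
    t=(h-a[:,2])/(b[:,2]-a[:,2]);return a+t[:,None]*(b-a)
E
python3 - <<'E'
from h import *
for n in('side','top'):
    im,d=cam(n);cv2.imwrite(f'pics/{n}0.png',im[:,:,::-1]);print(n,(d>0).mean())
    I=ctrl.camera_info(n);R=cv2.Rodrigues(np.array(I['rvec'],float))[0];print(-R.T@np.array(I['tvec']).ravel(),R[2])
print(ctrl.get_obs())
E
```

```text
side 0.816253662109375
[ 0.58862282 -0.74092425  0.50242777] [-0.03955834  0.89914945 -0.43585021]
top 0.99615478515625
[0.4043478  0.04693476 1.03121684] [ 0.16860105 -0.00714894 -0.98565845]
{'time': 0.1, 'qpos': array([ 1.42111242e+00,  3.59309431e-01,  1.11461281e-02, -2.56405207e-04,
       -1.22412284e+00, -2.88087777e-01]), 'joint_velocities': array([-0.00073521, -0.00153617,  0.00130243,  0.00284866,  0.00037056,
        0.00190987]), 'effort': array([-2.21677132e-03, -5.84765768e+01,  2.94109851e+01,  6.95472971e+00,
       -3.09524934e-03,  6.87152948e-06]), 'tcp_pos': array([0.28601848, 0.61094597, 0.24146864]), 'ee_rot': array([[ 9.05661575e-01, -4.24001060e-01, -4.60622309e-04],
       [-4.24001267e-01, -9.05660455e-01, -1.43718171e-03],
       [ 1.92199159e-04,  1.49690469e-03, -9.99998861e-01]]), 'contact_force': array([-0.43625699, -0.48988585, -0.43679502]), 'ft_torque': array([-0.0072493 , -0.00771401, -0.02756282]), 'finger_force': 0.0, 'width': 0.08514784246489167}
```

View pics/side0.png

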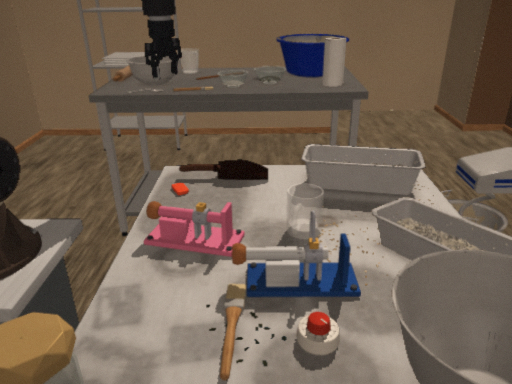

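View pics/top0.png

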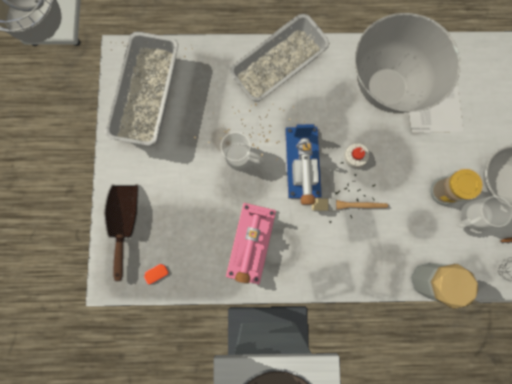

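Candidates for the mount: the blue one, side (300,270) / top (304,162), with a wooden knob at top (307,199); and the pink look-alike, side (197,225) / top (252,243). I choose the blue one. The brush bristles at top (322,205) sit close to the blue mount's knob, and the mug is at top (238,150).

```bash
python3 - <<'E'
from h import *
for n in('side','top'):
    im,P=cloud(n);h=cv2.cvtColor(im,cv2.COLOR_RGB2HSV)
    m=(h[...,0]>100)&(h[...,0]<125)&(h[...,1]>130)&(h[...,2]>40)
    box=np.zeros_like(m)
    if n=='side': box[230:305,235:365]=1
    else: box[115:215,275:330]=1
    q=P[m&box]; q=q[np.isfinite(q[:,2])]
    pl=q[abs(q[:,2]-.012)<.006]
    r=cv2.minAreaRect(pl[:,:2].astype(np.float32)); print(n,'plate',len(pl),np.median(pl[:,2]),r)
    st=q[q[:,2]>.03];print('stop',len(st),st[:,:3].min(0),st.max(0),st.mean(0))
    # wood knob
    w=(h[...,0]>3)&(h[...,0]<20)&(h[...,1]>120)
    k=P[w&box];k=k[(k[:,2]>.04)&(k[:,2]<.1)];print('knob',len(k),k.min(0),k.max(0),k.mean(0))
    # spindle/clip: points high
    c=P[box];c=c[(c[:,2]>.105)&(c[:,2]<.16)];print('high',len(c),c[np.argsort(-c[:,2])][:25:2].round(3).tolist())
    g=P[box & (h[...,1]<60)];g=g[(g[:,2]>.066)&(g[:,2]<.078)]
    if len(g):print('rod',len(g),g.mean(0),cv2.fitLine(g[:,:2].astype(np.float32),cv2.DIST_HUBER,0,.01,.01).ravel())
im=np.load('side.npz')['im'][205:305,225:365];a=cv2.resize(im,None,fx=3.5,fy=3.5,interpolation=cv2.INTER_CUBIC)
im=np.load('top.npz')['im'][115:215,270:335];b=cv2.resize(im,None,fx=3.5,fy=3.5,interpolation=cv2.INTER_CUBIC)
cv2.imwrite('pics/crop.png',np.hstack([a,b])[:,:,::-1])
E
```

```text
side plate 2041 0.011354114404136613 ((0.6531606316566467, -0.0858200341463089), (0.19701586663722992, 0.09128894656896591), 1.3444546461105347)
stop 303 [ 0.7235121  -0.10724932  0.03002007] [ 0.73394633 -0.06187624  0.09105061] [ 0.72656211 -0.0950327   0.06380345]
knob 293 [ 0.53447087 -0.10659258  0.04977157] [ 0.68100457 -0.07451259  0.09039178] [ 0.57991318 -0.09499518  0.07403662]
high 5 [[0.67, -0.083, 0.108], [0.674, -0.08, 0.107], [0.674, -0.081, 0.105]]
rod 633 [ 0.63038442 -0.09011912  0.07082586] [ 0.99983835 -0.01797844  0.60819733 -0.0914688 ]
top plate 663 0.013102446549422686 ((0.6518488526344299, -0.08231647312641144), (0.19277024269104004, 0.08374039083719254), 0.12691302597522736)
stop 158 [ 0.72020498 -0.10404026  0.03034183] [ 0.72866317 -0.05879739  0.09364696] [ 0.7225905  -0.08041012  0.06802442]
knob 110 [ 0.52777987 -0.09723312  0.06829877] [ 0.6750019  -0.06790131  0.09223402] [ 0.55989279 -0.08262965  0.08131245]
high 38 [[0.668, -0.063, 0.143], [0.668, -0.066, 0.142], [0.671, -0.064, 0.14], [0.669, -0.061, 0.14], [0.671, -0.069, 0.139], [0.672, -0.074, 0.138], [0.667, -0.066, 0.137], [0.67, -0.076, 0.136], [0.67, -0.06, 0.135], [0.666, -0.06, 0.131], [0.666, -0.062, 0.131], [0.669, -0.072, 0.129], [0.667, -0.073, 0.126]]
rod 389 [ 0.61495707 -0.0828869   0.072227  ] [ 0.999644    0.02668266  0.6149571  -0.0828869 ]
```

View pics/crop.png

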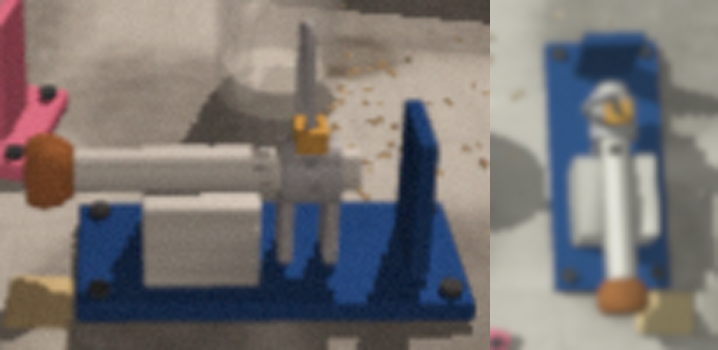

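The crop confirms it: blue mount, wooden knob at the near end, and the R-clip standing in the brass boss, leaning to the left in the top view (+y). Plate centre is about (0.652, -0.084) with yaw about 0, the knob face is near x 0.528, and the brush bristles lie low beside it.

Emit:
apply_moves --targets '[[[30,-27,0,0,0,6.3,0],[30,-27,0,0,0,6.3,0],[30,-27,0,0,0,6.3,0],[30,-27,0,0,0,6.2,0],[20,-35,0,0,0,0,0]]]' --grip_force 60

```text
time: 0.52
tcp_pos: [0.4279, 0.4674, 0.2414]
ee_rot: [[1.0, 0.007, -0.0], [0.007, -1.0, -0.001], [-0.0, 0.001, -1.0]]
contact_force: [1.4, 0.6, 0.1]
width: 0.0253
finger_force: 0.0
```

Emit:
apply_moves --targets '[[[10,-40,0,0,0,0,0],[10,-40,0,0,0,0,0],[0,-41,0,0,0,0,0],[0,-41,0,0,0,0,0],[0,-41,0,0,0,0,0]]]'

```text
time: 0.93
tcp_pos: [0.4458, 0.2631, 0.2419]
ee_rot: [[1.0, 0.0, -0.001], [0.0, -1.0, -0.001], [-0.001, 0.001, -1.0]]
contact_force: [0.5, -0.0, -0.2]
width: 0.0002
finger_force: 0.0
```

Emit:
apply_moves --targets '[[[0,-41,0,0,0,0,0],[0,-41,0,0,0,0,0],[0,-41,0,0,0,0,0],[0,-41,0,0,0,0,0],[0,-41,0,0,0,0,0]]]'

```text
time: 1.35
tcp_pos: [0.4454, 0.0584, 0.2423]
ee_rot: [[1.0, 0.001, 0.0], [0.001, -1.0, 0.0], [0.0, -0.0, -1.0]]
contact_force: [1.9, -0.2, 0.4]
width: 0.0003
finger_force: 0.0
```

Emit:
apply_moves --targets '[[[10,-38,0,0,0,0,0],[10,-38,0,0,0,0,0],[10,-38,-10,0,0,0,0],[5,-28,-25,0,0,0,0],[0,0,-40,0,0,0,0]]]'

```text
time: 1.77
tcp_pos: [0.4839, -0.0854, 0.1693]
ee_rot: [[1.0, -0.003, 0.007], [-0.003, -1.0, 0.0], [0.007, -0.0, -1.0]]
contact_force: [1.9, 0.9, -1.4]
width: -0.0004
finger_force: 0.0
```

Emit:
apply_moves --targets '[[[0,0,-40,0,0,0,0],[0,0,-40,0,0,0,0],[0,0,-30,0,0,0,0],[10,0,0,0,0,0,0],[10,0,0,0,0,0,0]]]'

```text
time: 2.18
tcp_pos: [0.5009, -0.082, 0.0567]
ee_rot: [[1.0, 0.001, -0.004], [0.001, -1.0, -0.001], [-0.004, 0.001, -1.0]]
contact_force: [0.0, -0.1, 0.7]
width: -0.0001
finger_force: 0.0
```

```bash
python3 - <<'E'
from h import *
im,d=cam('side');print(ctrl.get_obs()['tcp_pos'],ctrl.get_obs()['contact_force'])
cv2.imwrite('pics/s1.png',cv2.resize(im[180:310,180:370],None,fx=4,fy=4)[:,:,::-1])
E
```

```text
[ 0.50520246 -0.08149599  0.05853827] [ 4.95198731 -0.61771005  1.7294656 ]
```

View pics/s1.png

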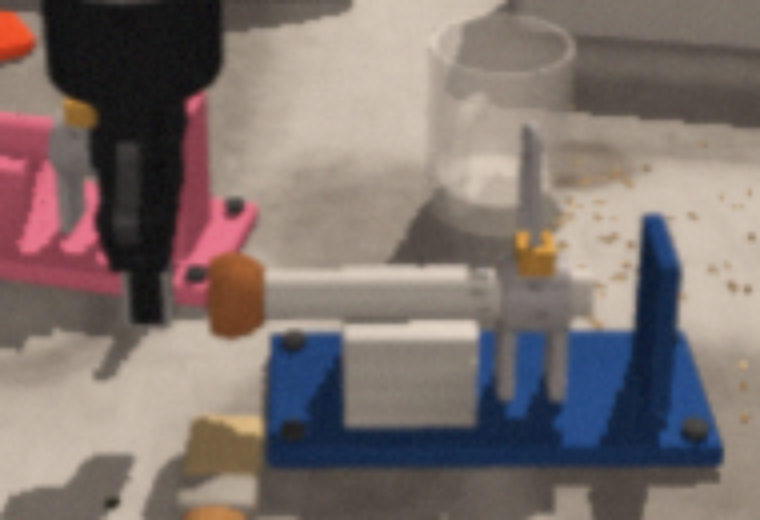

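Closed fingers at crop (150,300), centred in height on the knob face at (212,295); the gap is about 16 mm. Pushing now.

Emit:
apply_moves --targets '[[[6,0,0,0,0,0,0],[6,0,0,0,0,0,0],[6,0,0,0,0,0,0],[5,0,0,0,0,0,0],[5,0,0,0,0,0,0]]]'

```text
time: 2.65
tcp_pos: [0.5293, -0.0817, 0.0579]
ee_rot: [[1.0, 0.0, 0.0], [0.0, -1.0, 0.0], [0.0, -0.0, -1.0]]
contact_force: [-3.1, 0.4, 0.6]
width: -0.0002
finger_force: 1.5
```

Emit:
apply_moves --targets '[[[3,0,0,0,0,0,0],[2,0,0,0,0,0,0],[0,0,0,0,0,0,0],[0,0,0,0,0,0,0]]]'

```text
time: 2.98
tcp_pos: [0.5346, -0.0817, 0.0574]
ee_rot: [[1.0, 0.0, 0.001], [0.0, -1.0, 0.0], [0.001, -0.0, -1.0]]
contact_force: [-0.9, 0.5, 0.8]
width: -0.0002
finger_force: 0.1
```

Emit:
apply_moves --targets '[[[2,0,0,0,0,0,0],[2,0,0,0,0,0,0],[0,0,0,0,0,0,0]]]'

```text
time: 3.23
tcp_pos: [0.5383, -0.0817, 0.0572]
ee_rot: [[1.0, 0.0, -0.0], [0.0, -1.0, -0.0], [-0.0, 0.0, -1.0]]
contact_force: [-1.6, -0.0, -0.6]
width: -0.0004
finger_force: 0.8
```

Emit:
apply_moves --targets '[[[1,0,0,0,0,0,0],[1,0,0,0,0,0,0],[0,0,0,0,0,0,0]]]'

```text
time: 3.48
tcp_pos: [0.5403, -0.0817, 0.0572]
ee_rot: [[1.0, 0.0, -0.0], [0.0, -1.0, 0.0], [-0.0, -0.0, -1.0]]
contact_force: [-1.1, 0.6, 0.8]
width: 0.0001
finger_force: 0.9
```

Emit:
apply_moves --targets '[[[1,0,0,0,0,0,0],[1,0,0,0,0,0,0],[0,0,0,0,0,0,0]]]'

```text
time: 3.73
tcp_pos: [0.5423, -0.0816, 0.0572]
ee_rot: [[1.0, 0.0, -0.0], [0.0, -1.0, 0.0], [-0.0, -0.0, -1.0]]
contact_force: [-1.7, 0.4, 0.1]
width: -0.0
finger_force: 1.0
```

Emit:
apply_moves --targets '[[[1.5,0,0,0,0,0,0],[1.5,0,0,0,0,0,0],[0,0,0,0,0,0,0]]]'

```text
time: 3.98
tcp_pos: [0.5429, -0.0819, 0.0567]
ee_rot: [[1.0, -0.0, -0.004], [-0.0, -1.0, -0.0], [-0.004, 0.0, -1.0]]
contact_force: [-8.0, 1.3, 4.0]
width: -0.0003
finger_force: 4.2
```

Emit:
apply_moves --targets '[[[1,0,0,0,0,0,0],[1,0,0,0,0,0,0],[0,0,0,0,0,0,0]]]'

```text
time: 4.23
tcp_pos: [0.5429, -0.0822, 0.0563]
ee_rot: [[1.0, -0.001, -0.008], [-0.001, -1.0, -0.0], [-0.008, 0.0, -1.0]]
contact_force: [-13.2, 2.9, 7.2]
width: -0.0003
finger_force: 6.7
```

```bash
python3 - <<'E'
from h import *
im,d=cam('side');print(ctrl.get_obs()['tcp_pos'],ctrl.get_obs()['contact_force'])
cv2.imwrite('pics/s2.png',cv2.resize(im[180:310,180:370],None,fx=4,fy=4)[:,:,::-1])
E
```

```text
[ 0.54294506 -0.0821688   0.05631885] [-13.87458136   2.35417787   6.02229363]
```

View pics/s2.png

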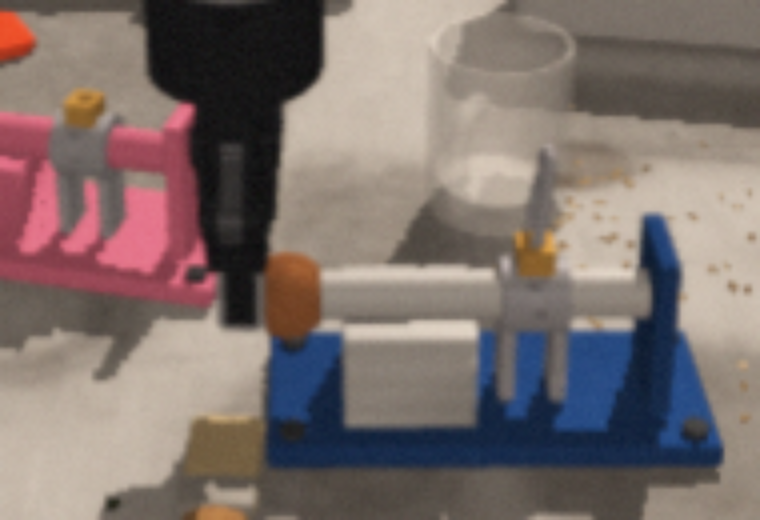

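The spindle touches the blue stop: rod end at (645,295), force rising with no more travel. The clip has dropped about 8 mm, top at (545,148), and now leans slightly. I'll back off, rise and measure the clip.

Emit:
apply_moves --targets '[[[-10,0,0,0,0,0,0],[-20,0,0,0,0,0,0],[-20,0,40,0,0,0,0],[0,0,40,0,0,0,0],[0,0,40,0,0,0,0]]]'

```text
time: 4.7
tcp_pos: [0.4978, -0.0819, 0.1761]
ee_rot: [[1.0, 0.001, 0.0], [0.001, -1.0, -0.0], [0.0, 0.0, -1.0]]
contact_force: [2.5, 0.2, -0.5]
width: -0.0001
finger_force: 0.0
```

Emit:
apply_moves --targets '[[[0,0,20,0,0,0,0],[0,0,0,0,0,0,0]]]'

```text
time: 4.87
tcp_pos: [0.5022, -0.0815, 0.2008]
ee_rot: [[1.0, 0.001, 0.012], [0.001, -1.0, 0.001], [0.012, -0.001, -1.0]]
contact_force: [1.5, -0.4, 0.7]
width: 0.0002
finger_force: 0.0
```

```bash
python3 - <<'E'
from h import *
for n in('side','top'):
    im,d=cam(n);im,P=cloud(n)
    x,y,z=P[...,0],P[...,1],P[...,2]
    m=(abs(x-.672)<.035)&(abs(y+.082)<.045)&(z>.092)&(z<.16)
    c=P[m];print(n,len(c),c[np.argsort(-c[:,2])].round(3)[::2].tolist())
    g=(abs(x-.672)<.02)&(abs(y+.082)<.02)&(cv2.cvtColor(im,cv2.COLOR_RGB2HSV)[...,1]>130)&(z>.075)
    print('boss',g.sum(),P[g].mean(0),P[g].min(0),P[g].max(0))
print(ctrl.get_obs()['tcp_pos'])
a=np.load('side.npz')['im'][205:285,280:360];b=np.load('top.npz')['im'][115:195,265:345]
cv2.imwrite('pics/c3.png',np.hstack([cv2.resize(i,(390,390),interpolation=cv2.INTER_CUBIC) for i in(a,b)])[:,:,::-1])
E
```

```text
side 113 [[0.678, -0.081, 0.135], [0.676, -0.083, 0.134], [0.676, -0.078, 0.134], [0.677, -0.084, 0.133], [0.674, -0.084, 0.133], [0.675, -0.08, 0.133], [0.677, -0.086, 0.132], [0.675, -0.088, 0.131], [0.675, -0.089, 0.13], [0.674, -0.085, 0.129], [0.679, -0.087, 0.129], [0.674, -0.075, 0.128], [0.677, -0.088, 0.127], [0.677, -0.091, 0.127], [0.673, -0.076, 0.127], [0.679, -0.089, 0.126], [0.677, -0.091, 0.125], [0.676, -0.09, 0.125], [0.679, -0.089, 0.124], [0.674, -0.075, 0.122], [0.676, -0.088, 0.122], [0.674, -0.076, 0.121], [0.673, -0.079, 0.12], [0.673, -0.081, 0.119], [0.678, -0.089, 0.118], [0.674, -0.088, 0.118], [0.676, -0.089, 0.116], [0.674, -0.092, 0.116], [0.673, -0.088, 0.115], [0.673, -0.069, 0.115], [0.673, -0.087, 0.113], [0.673, -0.069, 0.112], [0.673, -0.071, 0.111], [0.676, -0.088, 0.11], [0.673, -0.087, 0.109], [0.673, -0.089, 0.108], [0.673, -0.067, 0.107], [0.676, -0.09, 0.107], [0.672, -0.067, 0.105], [0.673, -0.087, 0.105], [0.674, -0.065, 0.104], [0.673, -0.088, 0.104], [0.674, -0.067, 0.103], [0.672, -0.066, 0.102], [0.673, -0.088, 0.101], [0.677, -0.087, 
[... 569 characters left out ...]
0.676, -0.075, 0.132], [0.674, -0.087, 0.131], [0.677, -0.073, 0.13], [0.672, -0.085, 0.127], [0.673, -0.088, 0.125], [0.673, -0.083, 0.124], [0.674, -0.081, 0.12], [0.674, -0.079, 0.12], [0.672, -0.081, 0.118], [0.673, -0.069, 0.117], [0.673, -0.067, 0.116], [0.671, -0.087, 0.114], [0.672, -0.067, 0.112], [0.672, -0.085, 0.11], [0.672, -0.082, 0.109], [0.671, -0.065, 0.105], [0.671, -0.083, 0.104], [0.67, -0.063, 0.1], [0.67, -0.061, 0.099], [0.674, -0.082, 0.096], [0.672, -0.087, 0.094], [0.672, -0.09, 0.093], [0.675, -0.077, 0.092]]
boss 9 [ 0.66851388 -0.08014768  0.09056043] [ 0.66524241 -0.08736624  0.08848622] [ 0.67479197 -0.07684273  0.09459166]
[ 0.49958298 -0.0815091   0.19604103]
```

View pics/c3.png

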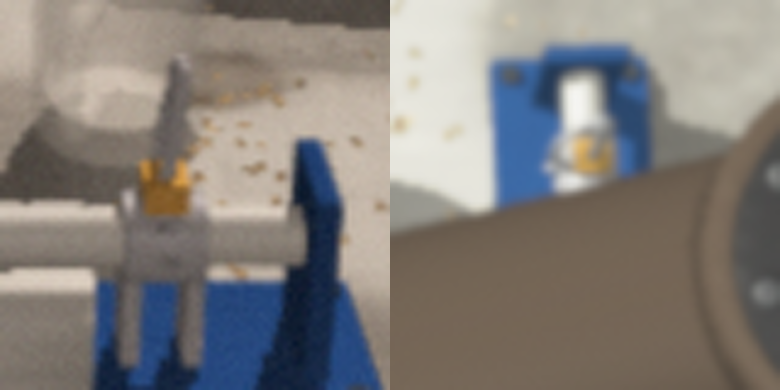

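Clip in left crop: eye top at (180,60), straight leg in the boss at (165,170), upright within about 0.1 rad. Top crop: bent leg on the left (+y). Eye top is about (0.676, -0.080, 0.135). Now over it.

Emit:
apply_moves --targets '[[[38,0,0,0,0,0,0],[38,0,0,0,0,0,0],[38,0,0,0,0,0,0],[38,0,0,0,0,0,0],[23,2,0,0,0,0,0]]]'

```text
time: 5.38
tcp_pos: [0.6763, -0.0801, 0.192]
ee_rot: [[1.0, 0.0, -0.002], [0.0, -1.0, -0.001], [-0.002, 0.001, -1.0]]
contact_force: [0.2, -0.1, 0.1]
width: 0.0003
finger_force: 0.0
```

Emit:
apply_moves --targets '[[[0,0,-15,0,0,0,0],[0,0,-15,0,0,0,0],[0,0,-10,0,0,0,0],[0,0,0,0,0,0,0]]]'

```text
time: 5.72
tcp_pos: [0.6716, -0.0798, 0.1503]
ee_rot: [[1.0, -0.0, -0.006], [-0.0, -1.0, -0.0], [-0.006, 0.0, -1.0]]
contact_force: [0.2, 0.1, -0.6]
width: 0.0001
finger_force: 0.0
```

Emit:
apply_moves --targets '[[[2,0,-2,0,0,0,0],[0,0,-2,0,0,0,0],[0,0,-2,0,0,0,0],[0,0,-2,0,0,0,0],[0,0,0,0,0,0,0]]]'

```text
time: 6.13
tcp_pos: [0.6755, -0.0797, 0.1468]
ee_rot: [[1.0, 0.0, 0.001], [0.0, -1.0, 0.0], [0.001, -0.0, -1.0]]
contact_force: [0.6, 0.1, 0.5]
width: 0.0004
finger_force: 0.0
```

Emit:
apply_moves --targets '[[[0,0,-2,0,0,0,0],[0,0,-2,0,0,0,0],[0,0,-2,0,0,0,0],[0,0,0,0,0,0,0]]]'

```text
time: 6.47
tcp_pos: [0.677, -0.0798, 0.1426]
ee_rot: [[1.0, 0.001, 0.004], [0.001, -1.0, -0.001], [0.004, 0.001, -1.0]]
contact_force: [-0.5, -0.1, 7.1]
width: 0.0
finger_force: 3.9
```

```bash
python3 - <<'E'
from h import *
im,d=cam('side');print(ctrl.get_obs()['tcp_pos'],ctrl.get_obs()['contact_force'])
cv2.imwrite('pics/s4.png',cv2.resize(im[185:295,250:370],None,fx=5,fy=5,interpolation=cv2.INTER_CUBIC)[:,:,::-1])
E
```

```text
[ 0.67696228 -0.07979262  0.14261561] [0.12805601 0.24153863 7.63913861]
```

View pics/s4.png

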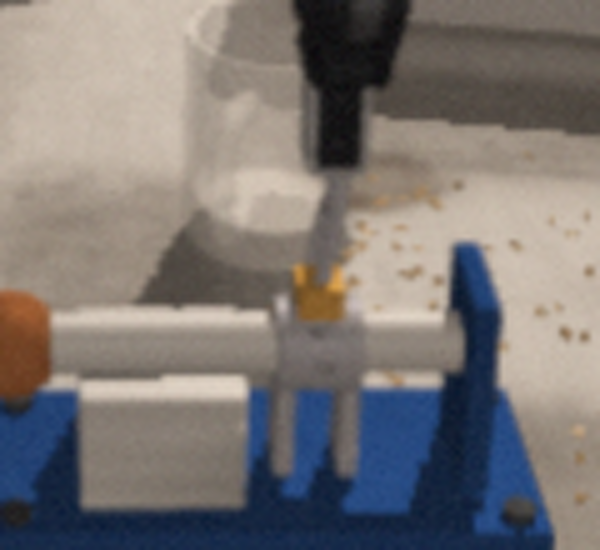

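Shut tips at (337,165) sit squarely on the eye, and the bent leg resists with 7 N. Pressing on, drifting x back to straighten the slight lean.

Emit:
apply_moves --targets '[[[-0.5,0,-2,0,0,0,0],[-0.5,0,-2,0,0,0,0],[-0.5,0,-2,0,0,0,0],[0,0,0,0,0,0,0]]]'

```text
time: 6.85
tcp_pos: [0.6765, -0.0795, 0.1385]
ee_rot: [[1.0, 0.002, 0.007], [0.002, -1.0, -0.0], [0.007, 0.0, -1.0]]
contact_force: [-1.7, 2.4, 14.3]
width: -0.0001
finger_force: 7.3
```

Emit:
apply_moves --targets '[[[-0.5,0,-2,0,0,0,0],[-0.5,0,-2,0,0,0,0],[-0.5,0,-2,0,0,0,0],[0,0,0,0,0,0,0]]]'

```text
time: 7.18
tcp_pos: [0.6745, -0.0789, 0.1319]
ee_rot: [[1.0, 0.001, 0.006], [0.001, -1.0, 0.001], [0.006, -0.001, -1.0]]
contact_force: [-1.6, 3.0, 6.4]
width: -0.0
finger_force: 3.5
```

Emit:
apply_moves --targets '[[[0,0,-2,0,0,0,0],[0,0,-2,0,0,0,0],[0,0,-2,0,0,0,0],[0,0,0,0,0,0,0]]]'

```text
time: 7.52
tcp_pos: [0.672, -0.0797, 0.1218]
ee_rot: [[1.0, 0.0, -0.001], [0.0, -1.0, 0.0], [-0.001, -0.0, -1.0]]
contact_force: [-0.1, -0.3, -0.0]
width: -0.0001
finger_force: 0.0
```

Emit:
apply_moves --targets '[[[0,0,-1.5,0,0,0,0],[0,0,-1.5,0,0,0,0],[0,0,0,0,0,0,0]]]'

```text
time: 7.77
tcp_pos: [0.6728, -0.0799, 0.1195]
ee_rot: [[1.0, 0.0, 0.0], [0.0, -1.0, -0.0], [0.0, 0.0, -1.0]]
contact_force: [0.6, 1.2, 2.3]
width: -0.0
finger_force: 1.0
```

Emit:
apply_moves --targets '[[[0,0,-1.5,0,0,0,0],[0,0,-1.5,0,0,0,0],[0,0,0,0,0,0,0]]]'

```text
time: 8.02
tcp_pos: [0.6736, -0.08, 0.1187]
ee_rot: [[1.0, 0.001, 0.003], [0.001, -1.0, -0.001], [0.003, 0.001, -1.0]]
contact_force: [-2.5, 0.4, 13.0]
width: -0.0
finger_force: 6.0
```

Emit:
apply_moves --targets '[[[0,0,-1.5,0,0,0,0],[0,0,-1.5,0,0,0,0],[0,0,0,0,0,0,0],[0,0,0,0,0,0,0]]]'

```text
time: 8.35
tcp_pos: [0.6742, -0.0802, 0.1181]
ee_rot: [[1.0, 0.002, 0.005], [0.002, -1.0, -0.001], [0.005, 0.001, -1.0]]
contact_force: [-6.5, 1.1, 23.5]
width: 0.0
finger_force: 12.2
```

Emit:
apply_moves --targets '[[[0,0,8,0,0,0,0],[0,0,20,0,0,0,0],[0,0,40,0,0,0,0],[-40,0,20,0,0,0,0],[-40,0,0,0,0,0,0]]]'

```text
time: 8.77
tcp_pos: [0.5981, -0.0797, 0.204]
ee_rot: [[1.0, 0.001, 0.007], [0.001, -1.0, -0.0], [0.007, 0.0, -1.0]]
contact_force: [0.3, -0.0, 0.9]
width: 0.0002
finger_force: 0.0
```

Emit:
apply_moves --targets '[[[-40,0,0,0,0,0,0],[-40,0,0,0,0,0,0],[0,0,0,0,0,0,0],[0,0,0,0,0,0,0],[0,0,0,0,0,0,0]]]'

```text
time: 9.18
tcp_pos: [0.5157, -0.0796, 0.2008]
ee_rot: [[1.0, 0.001, 0.001], [0.001, -1.0, 0.0], [0.001, -0.0, -1.0]]
contact_force: [0.7, 0.4, 1.5]
width: 0.0001
finger_force: 0.0
```

```bash
python3 - <<'E'
from h import *
for n in('side','top'):
    cam(n);im,P=cloud(n);x,y,z=P[...,0],P[...,1],P[...,2]
    c=P[(abs(x-.672)<.035)&(abs(y+.082)<.045)&(z>.094)&(z<.16)];c=c[np.argsort(-c[:,2])]
    print(n,len(c),c[:6].round(3).tolist(),c.mean(0))
print(ctrl.get_obs()['tcp_pos'],ctrl.get_obs()['contact_force'])
a=np.load('side.npz')['im'][205:305,225:365];b=np.load('top.npz')['im'][115:215,270:335]
cv2.imwrite('pics/c5.png',np.hstack([cv2.resize(i,None,fx=3.5,fy=3.5,interpolation=cv2.INTER_CUBIC) for i in(a,b)])[:,:,::-1])
E
```

```text
side 38 [[0.674, -0.08, 0.109], [0.674, -0.076, 0.109], [0.673, -0.076, 0.108], [0.674, -0.082, 0.108], [0.672, -0.078, 0.108], [0.676, -0.074, 0.107]] [ 0.67301286 -0.08175168  0.10278169]
top 0 [] [nan nan nan]
[ 0.51630039 -0.07956886  0.20017328] [ 0.87195947 -0.36550725  0.42249858]<stdin>:5: RuntimeWarning: Mean of empty slice.
  ret = um.true_divide(
```

View pics/c5.png

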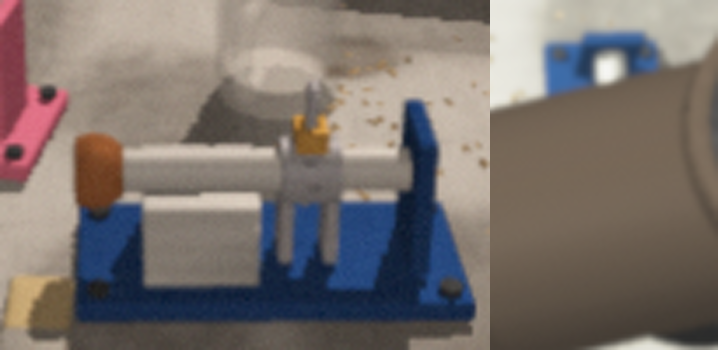

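The eye is down on the boss at (315,95), with its top at z 0.109 as specified. The rod is against the stop at (408,170) and the arm is clear. Handing in.

```bash
python3 -c "
from cell import ctrl
print(ctrl.close_job())"
```

```text
the job is handed in; nothing more can be done
None
```

I handed the job in with the spindle against its end stop and the R-clip pressed fully home (eye top measured at z 109 mm). The arm was clear and I saw no bystander disturbed; the hand-in returned no verdict.

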